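# Seat the collar's dish in the corner stop and close the keeper

### The job

One of the two white ceramic dishes holds the titanium collar, a plain grey ring. Without picking anything up, push that dish along the bench until it sits fully home against both bars of the steel corner stop, and then push the stop's swinging keeper round by its upright pin until the keeper rests against the dish. The collar stays in its dish, and the other dish and the rest of the things on the bench stay where they are.

Things in the scene. Friction and masses are not known exactly. Their poses are not given: they have to be found in the camera images.
- dish_collar: white ceramic round dish with the collar in it, loose, about 0.2 kg: 90 mm outside diameter, 28 high, upright wall 4 thick, floor 5 thick; origin centre of its underside. Same shape as dish_pin; the two may change places
- collar: titanium pin collar, a grey ring standing flat in its dish, 28 mm outside, 14 hole, 16 high; loose; origin centre of its underside
- dish_pin: the other, identical white dish, with a headed steel pin standing on its head in it; leave it alone
- headed_pin: steel pin standing on its 20 mm head in the other dish, 36 high; origin centre of its underside
- stop: fixed steel corner stop on the bench: two bars 94 mm long, 14 wide, 20 high, meeting at a right angle. Origin at bench level where a fully home dish's centre lies (45 mm from the inner face of each bar). x points from the open mouth to the corner; the bars run back from the corner 45 degrees either side of x, to about x 12, y +61 and -61 mm
- keeper (a joint): keeper's vertical hinge, rad. Keeper: flat steel arm 10 mm wide, 97 long, 8 to 18 mm above the bench. 0: open, pointing 116 degrees from the stop's x axis towards its y axis; grows as it swings anticlockwise seen from above, across the mouth; 2.09 (at 236 degrees) resting on a fully home dish. Friction hinge, under 1 N at the pin, stays where left
- keeper_hinge (a point): the keeper's pivot, at x -5, y +82 mm in the stop's frame, 8 mm above the bench; hub 22 mm across, 22 high
- keeper_pin (a point): centre of the top of the keeper's upright aluminium pin, 12 mm diameter, 90 mm from the pivot; the pin rises from the arm to 49 mm above the bench
- chaser: steel thread chaser: flat square bar with a toothed end, 122 x 16 x 12 mm, lying on the bench; origin near its middle at bench level; loose, leave alone
- plier: knurled aluminium cleco plier lying on the bench, 160 mm long, about 55 wide, 29 high; origin near its middle at bench level; loose, leave alone
- jar: small closed jar, 44 mm across, 55 high; origin centre of its underside; loose, leave alone
- ring_gauge: dark steel ring gauge lying flat on the bench, 42 mm outside, 20 hole, 12 high; origin centre of its underside; loose, leave alone
- gauge_block: steel block 50 x 30 x 12 mm; origin centre of its underside; loose, leave alone
- wrench: small steel wrench, 130 mm long, lying on the bench; origin near its middle at bench level; loose, leave alone
There are look-alikes about, which are no part of the job. Leave any green or orange look-alike of the collar alone.

How it is judged:
By the outcome, as a careful person would: the job done as asked, in the order asked, and still so for the second after the job is handed in, with the robot touching nothing.
It also fails if it takes over 69 s, if anything falls off the work surface, if the arm or the gripper's body presses on something with over 40 N, if the wrist force passes 120 N, or if a joint passes its speed limit or range.

### The arm

A 7-joint arm with a two-finger parallel gripper is mounted at the origin on the work surface. World frame = base frame: x ahead of the robot, y to its left, z up, the work surface at z = 0. Lengths are in m, angles in rad, forces in N, time in s.
With the tool pointing down it reaches from about 0.35 to 0.9 m from the base axis. Payload 8.1 kg.
Tool frame: the origin (TCP) lies midway between the tips of the shut fingers; the grasp point (between the pads) lies 19 mm behind it; z points along the fingers, y is the line along which they close (so a half turn about z gives the same grasp; the last joint's range is limited). The gripper opens to 92 mm and grips with 3 to 60 N. Pads are 19 mm wide; open, the fingers measure 130 mm over their backs; the gripper's body (75 mm by 190 mm) begins 47 mm behind the grasp point.
Start: joints at [1.155, 0.434, 0.025, 1.573, -0.012, 1.134, -0.075], TCP at [0.192, -0.595, 0.227] pointing down, gripper open.
Joint ranges: [-2.62, 2.62], [-0.44, 2.09], [-1.27, 1.32], [0.08, 2.57], [-1.32, 4.46], [0.12, 2], [-2.74, 2.74]. Speed limits (rad/s): [2.22, 2.22, 3.01, 3.01, 3.14, 3.14, 3.14].

### API

Orientations are given as a 3x3 rotation matrix whose columns are the frame's x, y, z axes.
In Python, from bench import readout, vision, r gives the robot as it stands.
- The arm moves only by the tool send_rows, never from a script. Its argument "moves" is a list of rows, each a list of 3 entries, a list of its own where there are three numbers: the finger opening in mm, from 0 to 91.8, then the shift along the tool's x, y, z each as a share of 300 mm, from -1 to 1, then the turn, a rotation vector about the tool's x, y, z each as a share of pi rad, from -1 to 1. A call has 1 to 8 rows; each row is the pose to reach, as a shift and turn from the pose commanded when the call began, along the tool's axes at that moment, turning the shorter way round; what a row does not reach only later rows make up. A row lasts 1/12 s, in which the tool goes at most 41.7 mm and 7.16 degrees, less where a joint would pass 70% of its speed; a pose out of reach is approached as far as the arm can. A call with a number of a shift or a turn outside -1 to 1 is refused whole. A call with a gripper value outside its range is refused whole. The fingers move at their own pace and stop on an object; "grip_force" is the grip in N (left out, the last holds). Time passes only in rows, so rows that repeat a pose let the fingers close. It gives the time, the measured TCP pose, the force, the opening and the grip force at its end, in the units of the state.
- readout.read_state(): the state, without advancing time (a new reading comes with each control period).
- vision.snapshot(name): name is "scene" or "side" or "wrist"; returns a dict with "img" (480x640x3 uint8, red, green, blue), "z_map" (480x640 float32, m along the optical axis (not along the pixel's ray), 0 where there is no reading), "mtx" (3x3 intrinsics, pixels), "world_from_camera" (4x4, takes a point from camera to world coordinates). Camera axes: x right, y down, z forward; pixel columns grow to the right and rows downward; lengths in m; the calibration is good to about 2 mm. A picture is of the moment at which its call begins.
- r.job_done(): hands the job in; it is judged then, once.
The state is a dict: "clock": time; "qpos": joint angles; "dq": joint speeds; "joint_efforts": joint torques, N m; "position": TCP position; "ee_rot": TCP orientation; "force": force on the tool from outside, world axes, zero at the start; "wrist_torque": the same for the moment, N m; "gripper_width": opening from 0.0 (shut) to 1.0 (fully open); "gripper_force": force on a finger pad.
Only numpy, scipy, OpenCV 4.12 (cv2) and the standard library are available. Lean on these libraries where they do the work, as an engineer would, in place of code of your own. Each camera call takes 0.05 s, during which the arm holds its last target. There are 200 camera calls.

## Working session

There is one attempt and no reset: what is moved stays moved. The work goes in short steps, Python scripts to look and compute and a tool call to move; the robot and the scene stay as the last step left them, time stands still between calls to the robot, and variables do not carry over. Pictures are saved under pics/ and viewed, at most 10 in all, crops included, and the job is handed in when it is done.

Besides the shell and the picture viewer there is one more tool, called after ">>>" as name(argument=value, ...), one argument or row to a line, values as JSON. send_rows: Moves the arm, as the interface text tells. Shift numbers are shares of 300 mm and turn numbers shares of pi rad, none past 1 either way. Its arguments: {"type":"object","properties":{"moves":{"type":"array"},"grip_force":{"type":"number"}},"required":["moves"]}

```bash
mkdir -p pics; ls
cat > h.py <<'E'
import numpy as np, cv2
from bench import readout, vision, r
def snap(n,save=None):
    s=vision.snapshot(n)
    if save: cv2.imwrite('pics/'+save,s['img'][:,:,::-1])
    return s
def cloud(s):
    z=s['z_map'];K=s['mtx'];v,u=np.indices(z.shape)
    P=np.stack([(u-K[0,2])/K[0,0]*z,(v-K[1,2])/K[1,1]*z,z],-1)
    T=s['world_from_camera'];return P@T[:3,:3].T+T[:3,3]
def ray(s,u,v,h):
    K=s['mtx'];T=s['world_from_camera']
    d=T[:3,:3]@np.array([(u-K[0,2])/K[0,0],(v-K[1,2])/K[1,1],1.]);o=T[:3,3]
    return o+d*(h-o[2])/d[2]
E
python3 - <<'E'
from h import *
st=readout.read_state();print(st['clock'],st['position'],st['ee_rot'])
for n in('scene','side'):
    s=snap(n,n+'0.png');np.savez('pics/'+n+'0.npz',**s);print(s['world_from_camera'].round(3),s['mtx'])
E
```

```text
pics
0.0 [ 0.19211796 -0.59420522  0.22595707] [[ 9.51486592e-01  3.07689591e-01 -6.17511398e-04]
 [ 3.07690174e-01 -9.51485542e-01  1.42159600e-03]
 [-1.50142875e-04 -1.54263172e-03 -9.99998799e-01]]
[[ 0.298  0.813 -0.5    1.157]
 [ 0.955 -0.247  0.166 -0.182]
 [ 0.011 -0.527 -0.85   1.037]
 [ 0.     0.     0.     1.   ]] [[502.97811555   0.         321.71905679]
 [  0.         502.97811555 242.88241902]
 [  0.           0.           1.        ]]
[[-0.822 -0.393  0.413  0.193]
 [-0.57   0.539 -0.62   0.645]
 [ 0.022 -0.745 -0.667  0.708]
 [ 0.     0.     0.     1.   ]] [[551.20731626   0.         310.41942047]
 [  0.         551.20731626 239.85448344]
 [  0.           0.           1.        ]]
```

View pics/scene0.png

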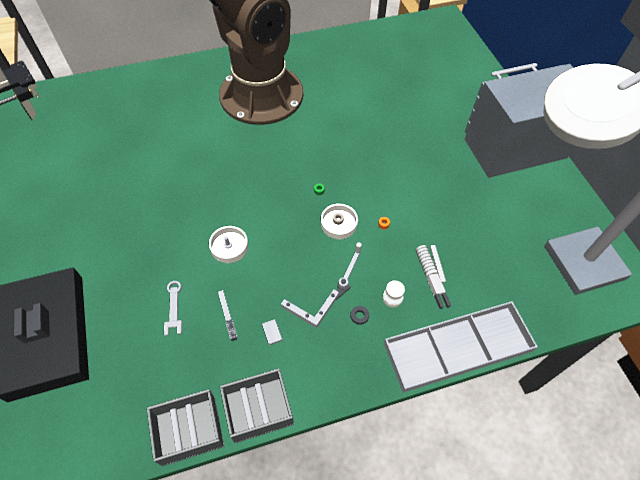

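View pics/side0.png

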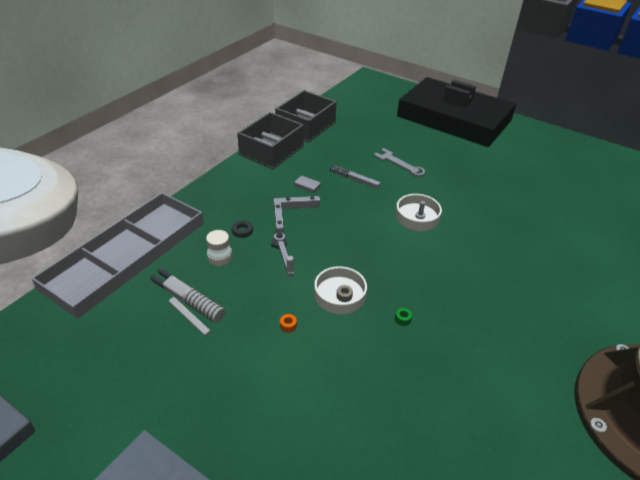

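The scene view shows these candidates: the dish with a grey ring at (339,221), the dish with a pin at (228,244), a green ring at (319,188), an orange ring at (384,222) and the dark ring gauge at (360,315). I choose (339,221). The stop's corner is at (318,322), the hub at (343,283) and the keeper pin at (359,246). Next I check with a close crop and measure.

Run:
```python
from h import *
for n,(a,b,c,d) in dict(scene=(265,175,425,340),side=(200,180,400,330)).items():
    s=dict(np.load(f'pics/{n}0.npz'));im=s['img'];P=cloud(s)
    if n=='scene': cv2.imwrite('pics/crop.png',cv2.resize(im[175:335,265:425,::-1],(600,600),interpolation=cv2.INTER_CUBIC))
    # white dishes: cloud points at rim height
    hsv=cv2.cvtColor(im,cv2.COLOR_RGB2HSV)
    m=((hsv[...,1]<60)&(hsv[...,2]>100)).astype(np.uint8)
    k,l,stt,c=cv2.connectedComponentsWithStats(m)
    for i in range(1,k):
        if not 60<stt[i,4]<6000: continue
        p=P[l==i]; p=p[(p[:,2]>-.01)&(p[:,2]<.1)]
        if len(p)<30 or np.hypot(*p[:,:2].mean(0))>1: continue
        top=p[p[:,2]>p[:,2].max()-.006]
        print(n,c[i].round(),stt[i,4],'mean',p.mean(0).round(3),'zmax',p[:,2].max().round(3),'min',p.min(0)[:2].round(3),'max',p.max(0)[:2].round(3))
    # rim circle fit for dishes: highest points
    for uv in ([(339,221),(228,244)] if n=='scene' else [(341,290),(419,212)]):
        c0=ray(s,*uv,.02)[:2]
        q=P.reshape(-1,3);q=q[(np.hypot(*(q[:,:2]-c0).T)<.07)&(q[:,2]>.024)&(q[:,2]<.031)]
        A=np.c_[2*q[:,:2],np.ones(len(q))];x=np.linalg.lstsq(A,(q[:,:2]**2).sum(1),rcond=None)[0]
        print('dish',x[:2].round(4),np.sqrt(x[2]+x[:2]@x[:2]).round(4),len(q))
```

```text
scene [329.  13.] 2360 mean [-0.248  0.317  0.   ] zmax 0.005 min [-0.255  0.159] max [-0.24   0.453]
scene [253.  78.] 253 mean [-0.027 -0.038  0.049] zmax 0.1 min [-0.121 -0.096] max [0.074 0.108]
scene [594. 253.] 3540 mean [0.787 0.593 0.032] zmax 0.1 min [0.711 0.528] max [0.851 0.739]
scene [339. 221.] 1064 mean [0.505 0.076 0.013] zmax 0.033 min [0.44 0.03] max [0.553 0.129]
scene [228. 244.] 1166 mean [ 0.492 -0.197  0.013] zmax 0.045 min [ 0.426 -0.244] max [ 0.54  -0.151]
scene [350. 267.] 271 mean [0.639 0.06  0.021] zmax 0.052 min [0.576 0.02 ] max [0.683 0.11 ]
scene [432. 269.] 864 mean [0.7   0.24  0.019] zmax 0.033 min [0.632 0.219] max [0.791 0.281]
scene [173. 309.] 540 mean [ 0.62  -0.349  0.007] zmax 0.014 min [ 0.548 -0.377] max [ 0.679 -0.324]
scene [394. 294.] 470 mean [0.741 0.124 0.04 ] zmax 0.06 min [0.692 0.105] max [0.759 0.167]
scene [311. 309.] 580 mean [ 0.714 -0.058  0.018] zmax 0.026 min [ 0.665 -0.118] max [0.753 0.018]
scene [227. 315.] 306 mean [ 0.669 -0.237  0.011] zmax 0.019 min [ 0.605 -0.247] max [ 0.727 -0.227]
scene [ 34. 321.] 233 mean [ 0.
[... 1535 characters left out ...]
9.] 187 mean [0.644 0.056 0.023] zmax 0.05 min [0.599 0.021] max [0.684 0.095]
side [219. 254.] 268 mean [0.727 0.137 0.026] zmax 0.042 min [0.713 0.11 ] max [0.752 0.15 ]
side [340. 287.] 1341 mean [0.513 0.069 0.014] zmax 0.031 min [0.463 0.007] max [0.568 0.121]
side [192. 295.] 776 mean [0.698 0.238 0.023] zmax 0.03 min [0.637 0.222] max [0.779 0.251]
side [189. 315.] 380 mean [0.682 0.264 0.008] zmax 0.012 min [0.634 0.243] max [0.742 0.276]
side [  9. 420.] 697 mean [0.732 0.547 0.029] zmax 0.032 min [0.71  0.533] max [0.774 0.573]
side [598. 424.] 168 mean [0.08  0.08  0.015] zmax 0.018 min [0.069 0.066] max [0.09 0.09]
dish [0.508  0.0754] 0.0429 378
dish [ 0.4955 -0.1967] 0.0418 285
```

View pics/crop.png

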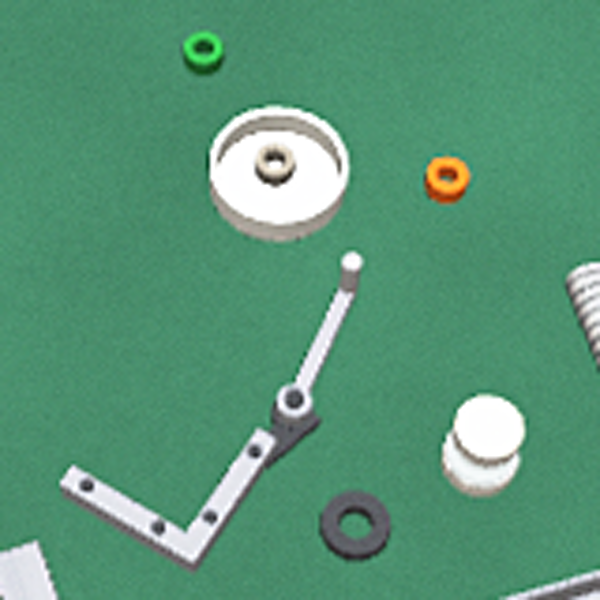

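The crop confirms it: the dish at (339,221) holds the plain grey ring, and the stop, hub and keeper pin are clear. Next I fit the stop frame.

Run:
```python
from h import *
for n in('scene','side'):
    s=dict(np.load(f'pics/{n}0.npz'));q=cloud(s).reshape(-1,3)
    q=q[(q[:,0]>.56)&(q[:,0]<.78)&(q[:,1]>-.125)&(q[:,1]<.125)]
    t=q[(q[:,2]>.0165)&(q[:,2]<.0235)&(q[:,1]<.03)&(q[:,0]>.66)]
    # corner approx = farthest x
    far=t[np.argmax(t[:,0])]
    out=[]
    L=t[t[:,1]<far[1]-.025];R=t[(t[:,1]>far[1]+.012)&(t[:,0]>.688)]
    for g in(L,R):
        f=cv2.fitLine(g[:,:2].astype(np.float32),cv2.DIST_HUBER,0,.01,.01).ravel();out.append(f)
        print(n,len(g),f.round(4),np.degrees(np.arctan2(f[1],f[0])).round(1), g.min(0).round(3),g.max(0).round(3))
    a,b=out;k=np.linalg.solve(np.c_[a[:2],-b[:2]],b[2:]-a[2:]);c=a[2:]+k[0]*a[:2]
    print('centreline corner',c.round(4))
    dirs=[]
    for f,g in((a,L),(b,R)):
        d=f[:2]*np.sign((c-g[:,:2].mean(0))@f[:2]);dirs.append(d)
    x=sum(dirs);x/=np.linalg.norm(x);print('xaxis',x,np.degrees(np.arctan2(x[1],x[0])),'origin',(c-x*.052*2**.5).round(4))
    o=c-x*.052*2**.5;y=np.array([-x[1],x[0]])
    print('hinge pred',(o-.005*x+.082*y).round(4))
    an=np.arctan2(x[1],x[0])+np.radians(116);print('pin pred',(o-.005*x+.082*y+.09*np.array([np.cos(an),np.sin(an)])).round(4))
    p=q[(q[:,2]>.044)&(q[:,2]<.056)&(q[:,1]>.05)&(q[:,0]<.64)];print('pin top',p.mean(0).round(4),len(p))
    hub=q[(np.hypot(q[:,0]-.68,q[:,1]-.02)<.02)&(q[:,2]>.019)];print('hub',np.median(hub,0).round(4),len(hub))
s=dict(np.load('pics/scene0.npz'));print(ray(s,358.5,244.5,.049),ray(s,343.5,281.5,.022))
```

```text
scene 128 [ 0.7981  0.6026  0.6968 -0.0976] 37.1 [ 0.674 -0.117  0.017] [ 0.722 -0.083  0.023]
scene 165 [ 0.6468 -0.7627  0.7155 -0.0246] -49.7 [ 0.688 -0.045  0.017] [0.744 0.028 0.023]
centreline corner [ 0.746  -0.0605]
xaxis [ 0.99391779 -0.11012456] -6.32249603236827 origin [ 0.6729 -0.0524]
hinge pred [0.6769 0.0297]
pin pred [0.6466 0.1144]
pin top [0.6037 0.0894 0.0483] 24
hub [0.6754 0.0275 0.0232] 71
side 100 [ 0.8112  0.5847  0.6936 -0.0992] 35.8 [ 0.672 -0.116  0.017] [ 0.719 -0.085  0.023]
side 172 [ 0.6506 -0.7594  0.7127 -0.0194] -49.4 [ 0.688 -0.048  0.017] [0.745 0.012 0.023]
centreline corner [ 0.7477 -0.0602]
xaxis [ 0.99293338 -0.11867307] -6.815528071407657 origin [ 0.6746 -0.0515]
hinge pred [0.6794 0.0305]
pin pred [0.6498 0.1155]
pin top [0.6039 0.0908 0.0475] 34
hub [0.6736 0.0291 0.0224] 67
[0.60435639 0.09010869 0.049     ] [0.67228873 0.03203101 0.022     ]
```

```bash
cat >> h.py <<'E'
from scipy.spatial.transform import Rotation as Ro
def go(x,y,z,yaw):
    st=readout.read_state();p=st['position'];R=st['ee_rot'];a=np.radians(yaw)
    T=np.c_[[np.cos(a),np.sin(a),0],[np.sin(a),-np.cos(a),0],[0,0,-1]]
    print('shift',(R.T@(np.array([x,y,z])-p)/.3).round(4),'turn',(Ro.from_matrix(R.T@T).as_rotvec()/np.pi).round(4),'yaw now',np.degrees(np.arctan2(R[1,0],R[0,0])).round(1),'t',st['clock'])
E
python3 - <<'E'
from h import *
s=dict(np.load('pics/scene0.npz'))
print('green',ray(s,319,188,.008),'orange',ray(s,384,222,.008))
go(.42,-.25,.2,60)
go(.46,.1215,.2,136)
E
```

```text
green [0.39016545 0.06105284 0.008     ] orange [0.53814705 0.18372155 0.008     ]
shift [ 1.0758 -0.8579  0.0878] turn [-5.000e-04 -1.000e-04 -2.338e-01] yaw now 17.9 t 0.1
shift [ 1.5837 -1.9952  0.0894] turn [-3.00e-04 -4.00e-04 -6.56e-01] yaw now 17.9 t 0.1
```

>>> send_rows(
  moves=[
    [50,[0.9,-0.8,0.08],[0,0,-0.23]],
    [50,[0.9,-0.8,0.08],[0,0,-0.23]],
    [50,[0.9,-0.8,0.08],[0,0,-0.23]],
    [50,[0.9,-0.8,0.08],[0,0,-0.23]],
    [50,[0.9,-0.8,0.08],[0,0,-0.23]],
    [50,[0.9,-0.8,0.08],[0,0,-0.23]],
    [50,[0.9,-0.8,0.08],[0,0,-0.23]],
    [50,[0.9,-0.8,0.08],[0,0,-0.23]],
  ],
)

```text
clock: 0.77
position: [0.3611, -0.3061, 0.2044]
ee_rot: [[0.51, 0.86, -0.0], [0.86, -0.51, -0.0], [-0.0, -0.0, -1.0]]
force: [1.5, 0.8, -1.1]
gripper_width: 0.55
gripper_force: 0.0
```

```bash
python3 -c "
from h import *
go(.46,.1215,.2,136)"
```

```text
shift [ 1.3941 -0.4435  0.0147] turn [-1.000e-04 -0.000e+00 -4.259e-01] yaw now 59.3 t 0.7667
```

>>> send_rows(
  moves=[
    [50,[1.0,-0.32,0.01],[0,0,-0.32]],
    [50,[1.0,-0.32,0.01],[0,0,-0.32]],
    [50,[1.0,-0.32,0.01],[0,0,-0.32]],
    [50,[1.0,-0.32,0.01],[0,0,-0.32]],
    [50,[1.0,-0.32,0.01],[0,0,-0.32]],
    [50,[1.0,-0.32,0.01],[0,0,-0.32]],
    [50,[1.0,-0.32,0.01],[0,0,-0.32]],
    [50,[1.0,-0.32,0.01],[0,0,-0.32]],
  ],
)

```text
clock: 1.43
position: [0.4317, 0.0037, 0.202]
ee_rot: [[-0.457, 0.89, 0.001], [0.89, 0.457, 0.001], [0.001, 0.002, -1.0]]
force: [0.3, -0.5, 0.4]
gripper_width: 0.542
gripper_force: 0.0
```

```bash
python3 -c "
from h import *
go(.46,.1215,.2,136)"
```

```text
shift [0.3061 0.2633 0.0072] turn [ 5.000e-04 -1.000e-04 -1.045e-01] yaw now 117.2 t 1.4333
```

>>> send_rows(
  moves=[
    [50,[0.306,0.263,0.0],[0,0,-0.1045]],
    [50,[0.306,0.263,0.0],[0,0,-0.1045]],
    [50,[0.306,0.263,0.0],[0,0,-0.1045]],
    [50,[0.306,0.263,0.0],[0,0,-0.1045]],
    [50,[0.306,0.263,0.0],[0,0,-0.1045]],
    [50,[0.306,0.263,0.3],[0,0,-0.1045]],
    [50,[0.306,0.263,0.4],[0,0,-0.1045]],
    [50,[0.306,0.263,0.4],[0,0,-0.1045]],
  ],
)

```text
clock: 2.1
position: [0.4605, 0.1146, 0.0799]
ee_rot: [[-0.71, 0.704, 0.0], [0.704, 0.71, -0.001], [-0.001, -0.001, -1.0]]
force: [1.8, -0.6, -1.2]
gripper_width: 0.544
gripper_force: 0.0
```

```bash
python3 -c "
from h import *
go(.46,.1215,.01,136)
snap('wrist','w1.png');snap('scene','s1.png')"
```

```text
shift [0.0175 0.0154 0.233 ] turn [-0.0002  0.0003 -0.0041] yaw now 135.3 t 2.1
```

View pics/w1.png

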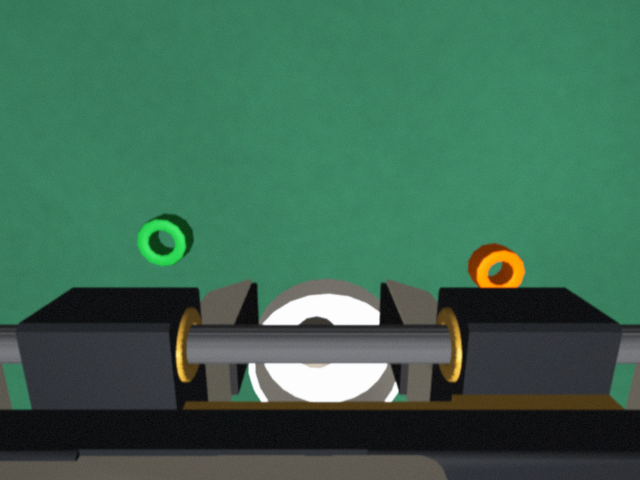

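The wrist view shows the dish at (325,345) centred between the fingers, with green at (163,242) and orange at (497,270) both clear. I descend.

>>> send_rows(
  moves=[
    [50,[0.03,0.01,0.0],[0,0,-0.004]],
    [50,[0.03,0.01,0.1],[0,0,-0.004]],
    [50,[0.03,0.01,0.2],[0,0,-0.004]],
    [50,[0.03,0.01,0.23],[0,0,-0.004]],
    [50,[0.03,0.01,0.23],[0,0,-0.004]],
  ],
)

```text
clock: 2.62
position: [0.4564, 0.1249, 0.013]
ee_rot: [[-0.721, 0.693, -0.001], [0.693, 0.721, -0.001], [-0.0, -0.001, -1.0]]
force: [0.8, 0.1, 0.8]
gripper_width: 0.545
gripper_force: 0.0
```

```bash
python3 -c "
from h import *
x=np.array([.9935,-.1139]);y=np.array([.1139,.9935]);o=np.array([.6738,-.052])
d0=np.array([.508,.075]);print('dish in stop',(d0-o)@x,(d0-o)@y)
d1=o-.04*x;v=d1-d0;n=np.linalg.norm(v);v/=n;yaw=np.degrees(np.arctan2(v[1],v[0]));print(n,yaw)
t=d1-.047*v;go(*t,.010,yaw+180)"
```

```text
dish in stop -0.17918759999999995 0.10728988000000002
0.17573746537377846 -44.166343728327405
shift [-0.6685 -0.0032  0.01  ] turn [-0.0003  0.      0.0018] yaw now 136.2 t 2.6167
```

>>> send_rows(
  moves=[
    [50,[-0.02,0,0.01],[0,0,0]],
    [50,[-0.04,0,0.01],[0,0,0]],
    [50,[-0.06,0,0.01],[0,0,0]],
    [50,[-0.08,0,0.01],[0,0,0]],
    [50,[-0.1,0,0.01],[0,0,0]],
    [50,[-0.12,0,0.01],[0,0,0]],
    [50,[-0.14,0,0.01],[0,0,0]],
    [50,[-0.16,0,0.01],[0,0,0]],
  ],
)

```text
clock: 3.28
position: [0.4916, 0.0913, 0.0098]
ee_rot: [[-0.721, 0.693, 0.0], [0.693, 0.721, 0.0], [0.0, 0.0, -1.0]]
force: [-0.7, 1.3, 1.4]
gripper_width: 0.54
gripper_force: 1.2
```

>>> send_rows(
  moves=[
    [50,[-0.03,0,0],[0,0,0]],
    [50,[-0.06,0,0],[0,0,0]],
    [50,[-0.09,0,0],[0,0,0]],
    [50,[-0.12,0,0],[0,0,0]],
    [50,[-0.15,0,0],[0,0,0]],
    [50,[-0.18,0,0],[0,0,0]],
    [50,[-0.21,0,0],[0,0,0]],
    [50,[-0.24,0,0],[0,0,0]],
  ],
)

```text
clock: 3.95
position: [0.5436, 0.041, 0.0096]
ee_rot: [[-0.721, 0.693, -0.0], [0.693, 0.721, -0.0], [0.0, -0.0, -1.0]]
force: [-2.0, 1.3, 1.9]
gripper_width: 0.547
gripper_force: 1.3
```

```bash
cat >> h.py <<'E'
X=np.array([.9935,-.1139]);Y=np.array([.1139,.9935]);O=np.array([.6738,-.052])
def dish(s,c0):
    q=cloud(s).reshape(-1,3);q=q[(q[:,2]>.024)&(q[:,2]<.031)]
    c=np.array(c0,float)
    for w in(.055,.05,.05):
        d=np.hypot(*(q[:,:2]-c).T);g=q[(d<w)&(d>.032)]
        A=np.c_[2*g[:,:2],np.ones(len(g))];k=np.linalg.lstsq(A,(g[:,:2]**2).sum(1),rcond=None)[0];c=k[:2]
    print('dish',c.round(4),'r',np.sqrt(k[2]+c@c).round(4),len(g),'stop frame mm',((c-O)@X*1e3).round(1),((c-O)@Y*1e3).round(1));return c
E
python3 -c "
from h import *
st=readout.read_state();p=st['position'];R=st['ee_rot']
c0=p[:2]-R[:2,0]*.047;print(p,st['force'],c0)
for n in('scene','side'): dish(snap(n,n+'2.png'),c0)
"
```

```text
[0.5436316  0.04100675 0.00956952] [-2.00868928  1.29665667  1.90259662] [0.57751802 0.0084382 ]
dish [0.5759 0.009 ] r 0.043 208 stop frame mm -104.2 49.5
dish [0.578  0.0079] r 0.0424 81 stop frame mm -102.0 48.6
```

View pics/side2.png

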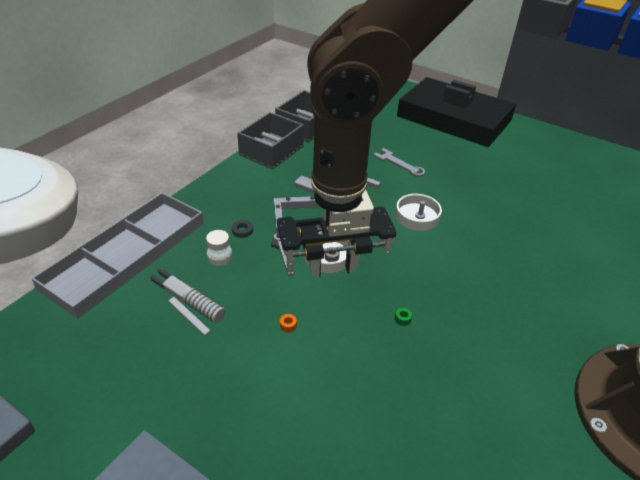

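The side view shows the dish held between the fingers at (333,258), with the keeper and everything else undisturbed. I continue.

>>> send_rows(
  moves=[
    [50,[-0.03,0,0],[0,0,0]],
    [50,[-0.06,0,0],[0,0,0]],
    [50,[-0.09,0,0],[0,0,0]],
    [50,[-0.12,0,0],[0,0,0]],
    [50,[-0.15,0,0],[0,0,0]],
    [50,[-0.18,0,0],[0,0,0]],
    [50,[-0.21,0,0],[0,0,0]],
    [50,[-0.23,0,0],[0,0,0]],
  ],
)

```text
clock: 4.72
position: [0.5938, -0.0073, 0.0096]
ee_rot: [[-0.72, 0.693, 0.0], [0.693, 0.72, -0.0], [-0.0, -0.0, -1.0]]
force: [-0.4, 0.5, -0.2]
gripper_width: 0.545
gripper_force: 0.4
```

```bash
python3 -c "
from h import *
st=readout.read_state();p=st['position'];R=st['ee_rot']
c0=p[:2]-R[:2,0]*.047;print(p,st['force'],c0)
c=c0
for n in('scene','side'): dish(snap(n),c0)
v=-R[:2,0];print('back off')
go(*(c0-.070*v),.01,136.2)
go(*(c0-.070*X),.01,173.5)
"
```

```text
[ 0.59376265 -0.00725289  0.00958135] [-0.38093532  0.53241995 -0.18035651] [ 0.6276247  -0.03984678]
dish [ 0.6258 -0.0392] r 0.0432 226 stop frame mm -49.2 7.3
dish [ 0.6245 -0.0392] r 0.0408 78 stop frame mm -50.4 7.1
back off
shift [ 0.0769  0.0002 -0.0016] turn [ 0.0001  0.0002 -0.0009] yaw now 136.0 t 4.8167
shift [ 0.0289 -0.1414 -0.0016] turn [-0.000e+00  2.000e-04 -2.081e-01] yaw now 136.0 t 4.8167
```

```bash
python3 -c "
from h import *
c=np.array([.6255,-.0393]);v=O-c;n=np.linalg.norm(v);v/=n;a=np.degrees(np.arctan2(*v[::-1]));print(n,a)
go(*(c-.085*v),.01,a+180)
go(*(c-.060*v),.01,a+180)
"
```

```text
0.049941766088115076 -14.731884120873584
shift [ 0.0972 -0.1416 -0.0016] turn [-0.      0.0002 -0.1624] yaw now 136.0 t 4.8167
shift [ 0.0244 -0.1009 -0.0015] turn [-0.      0.0002 -0.1624] yaw now 136.0 t 4.8167
```

>>> send_rows(
  moves=[
    [50,[0.05,0,0],[0,0,0]],
    [50,[0.12,-0.05,0],[0,0,0]],
    [50,[0.12,-0.1,0],[0,0,-0.04]],
    [50,[0.097,-0.1416,0],[0,0,-0.08]],
    [50,[0.097,-0.1416,0],[0,0,-0.12]],
    [50,[0.097,-0.1416,0],[0,0,-0.1624]],
    [50,[0.097,-0.1416,0],[0,0,-0.1624]],
    [50,[0.097,-0.1416,0],[0,0,-0.1624]],
  ],
)

```text
clock: 5.48
position: [0.5422, -0.0162, 0.0096]
ee_rot: [[-0.967, 0.255, -0.0], [0.255, 0.967, 0.001], [0.0, 0.001, -1.0]]
force: [-0.0, -0.5, 0.5]
gripper_width: 0.546
gripper_force: 0.0
```

```bash
python3 -c "
from h import *
st=readout.read_state();print(st['position'],st['force'])
for n in('scene','side'): c=dish(snap(n),(.6255,-.0393))
go(*(np.array(O)-.047*np.array([.967,-.2543])),.01,165.27)
"
```

```text
[ 0.54224722 -0.01623671  0.00964176] [-0.04122975 -0.46778746  0.48336492]
dish [ 0.6274 -0.0405] r 0.0427 221 stop frame mm -47.4 6.2
dish [ 0.6281 -0.0396] r 0.0428 131 stop frame mm -46.8 7.1
shift [-0.2974 -0.0035 -0.001 ] turn [ 0.0001  0.     -0.0005] yaw now 165.2 t 5.5833
```

Expected contact is at about -0.13 and home at about -0.30. I approach it gently.

>>> send_rows(
  moves=[
    [50,[-0.04,-0.003,0],[0,0,0]],
    [50,[-0.08,-0.003,0],[0,0,0]],
    [50,[-0.11,-0.003,0],[0,0,0]],
    [50,[-0.13,-0.003,0],[0,0,0]],
    [50,[-0.15,-0.003,0],[0,0,0]],
    [50,[-0.17,-0.003,0],[0,0,0]],
    [50,[-0.19,-0.003,0],[0,0,0]],
    [50,[-0.21,-0.003,0],[0,0,0]],
  ],
)

```text
clock: 6.25
position: [0.6033, -0.0333, 0.0096]
ee_rot: [[-0.968, 0.252, -0.0], [0.252, 0.968, 0.0], [0.0, -0.0, -1.0]]
force: [-1.7, 0.1, -0.9]
gripper_width: 0.546
gripper_force: 0.5
```

>>> send_rows(
  moves=[
    [50,[-0.015,0,0],[0,0,0]],
    [50,[-0.03,0,0],[0,0,0]],
    [50,[-0.045,0,0],[0,0,0]],
    [50,[-0.055,0,0],[0,0,0]],
    [50,[-0.065,0,0],[0,0,0]],
    [50,[-0.07,0,0],[0,0,0]],
  ],
)

```text
clock: 6.75
position: [0.6236, -0.0388, 0.0096]
ee_rot: [[-0.968, 0.253, -0.0], [0.253, 0.968, -0.0], [0.0, -0.0, -1.0]]
force: [-3.4, -0.7, 0.2]
gripper_width: 0.543
gripper_force: 1.7
```

```bash
python3 -c "
from h import *
st=readout.read_state();p=st['position'];R=st['ee_rot'];print(p,st['force'])
c0=p[:2]-.047*R[:2,0];print('pred',(c0-O)@X,(c0-O)@Y)
for n in('scene','side'): c=dish(snap(n),c0)
"
```

```text
[ 0.62358387 -0.03876824  0.00955302] [-3.42748134 -0.70481272  0.20973714]
pred -0.004864681124294511 0.0008084258135720251
dish [ 0.6678 -0.0497] r 0.043 239 stop frame mm -6.2 1.6
dish [ 0.6554 -0.0564] r 0.0343 73 stop frame mm -17.8 -6.5
```

>>> send_rows(
  moves=[
    [50,[-0.004,0,0],[0,0,0]],
    [50,[-0.008,0,0],[0,0,0]],
    [50,[-0.012,0,0],[0,0,0]],
    [50,[-0.016,0,0],[0,0,0]],
  ],
)

```text
clock: 7.18
position: [0.6247, -0.0395, 0.0092]
ee_rot: [[-0.968, 0.252, -0.006], [0.252, 0.968, -0.001], [0.006, -0.002, -1.0]]
force: [-16.3, 1.3, 11.1]
gripper_width: 0.541
gripper_force: 8.4
```

>>> send_rows(
  moves=[
    [50,[-0.003,0,0],[0,0,0]],
    [50,[-0.006,0,0],[0,0,0]],
    [50,[-0.008,0,0],[0,0,0]],
  ],
)

```text
clock: 7.43
position: [0.625, -0.0398, 0.009]
ee_rot: [[-0.968, 0.251, -0.01], [0.251, 0.968, -0.001], [0.009, -0.004, -1.0]]
force: [-20.7, 1.0, 14.5]
gripper_width: 0.548
gripper_force: 11.8
```

Force built to about 20 N along the stop's -x, which means both bars are loaded and the dish is home. I back off and check.

>>> send_rows(
  moves=[
    [50,[0.03,0,0],[0,0,0]],
    [50,[0.08,0,0],[0,0,0]],
    [50,[0.16,0,0],[0,0,0]],
    [50,[0.25,0,-0.1],[0,0,0]],
    [0,[0.3,0,-0.22],[0,0,0]],
    [0,[0.3,0,-0.34],[0,0,0]],
    [0,[0.3,0,-0.4],[0,0,0]],
    [0,[0.3,0,-0.4],[0,0,0]],
  ],
)

```text
clock: 8.1
position: [0.5461, -0.0169, 0.1344]
ee_rot: [[-0.968, 0.252, 0.008], [0.252, 0.968, -0.0], [-0.008, 0.002, -1.0]]
force: [0.6, 0.3, 0.1]
gripper_width: 0.303
gripper_force: 0.0
```

```bash
python3 -c "
from h import *
st=readout.read_state();p=st['position'];print(p,st['force'],st['gripper_width'])
for n in('scene','side'):
    s=snap(n)
    dish(s,O)
    if n=='scene': cv2.imwrite('pics/c3.png',cv2.resize(s['img'][200:350,240:440,::-1],(800,600),interpolation=cv2.INTER_CUBIC))
    q=cloud(s).reshape(-1,3);m=q[(abs(q[:,0]-.604)<.03)&(abs(q[:,1]-.09)<.03)&(q[:,2]>.042)&(q[:,2]<.055)];print('pin',m.mean(0),len(m))
"
```

```text
[ 0.54610912 -0.01685361  0.13435059] [0.62932594 0.32779452 0.07923064] 0.3033188673522759
dish [ 0.6687 -0.0503] r 0.0427 220 stop frame mm -5.3 1.2
pin [0.60396828 0.08916283 0.04840789] 25
dish [ 0.6694 -0.0498] r 0.0428 279 stop frame mm -4.6 1.7
pin [0.60360517 0.09084456 0.04706527] 39
```

View pics/c3.png

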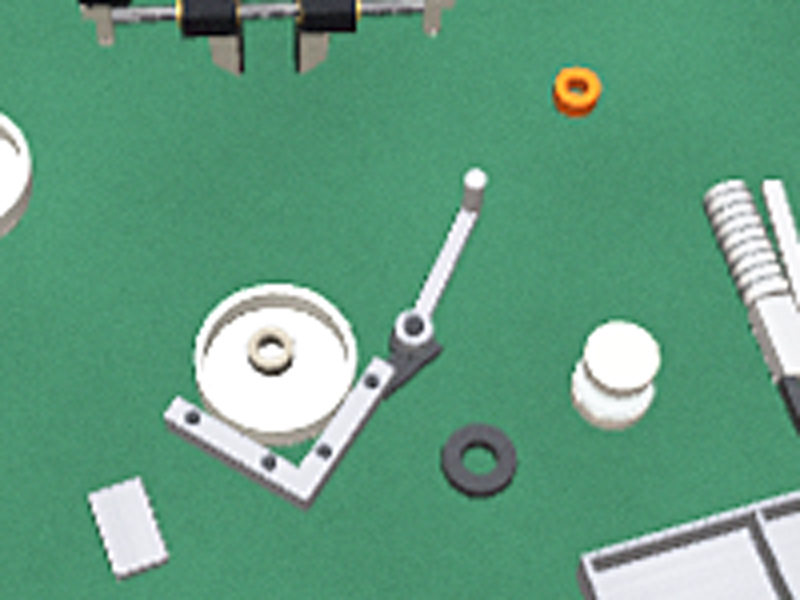

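The crop shows the dish seated against both bars at (275,365) with the collar inside. The offset of my first origin matches the hub's offset, so the true home is about (0.669,-0.050). Next is the keeper, currently at about 139° world.

```bash
cat >> h.py <<'E'
H=np.array([.6733,.0315])
def kp(th,d):
    a=np.radians(th);r_=np.array([np.cos(a),np.sin(a)]);t=np.array([-r_[1],r_[0]])
    return H+.09*r_-d*t
E
python3 -c "
from h import *
for d in (.04,):
  p=kp(139.5,d);print(p);go(*p,.12,49.5)"
```

```text
[0.63084139 0.12036656]
shift [-0.1633  0.519   0.0351] turn [9.000e-04 5.000e-04 6.436e-01] yaw now 165.3 t 8.2
```

>>> send_rows(
  moves=[
    [0,[-0.163,0.519,0.035],[0,0,0.6436]],
    [0,[-0.163,0.519,0.035],[0,0,0.6436]],
    [0,[-0.163,0.519,0.035],[0,0,0.6436]],
    [0,[-0.163,0.519,0.035],[0,0,0.6436]],
    [0,[-0.163,0.519,0.035],[0,0,0.6436]],
    [0,[-0.163,0.519,0.035],[0,0,0.6436]],
    [0,[-0.163,0.519,0.035],[0,0,0.6436]],
    [0,[-0.163,0.519,0.035],[0,0,0.6436]],
  ],
)

```text
clock: 8.87
position: [0.6293, 0.1207, 0.1169]
ee_rot: [[-0.305, 0.952, -0.002], [0.952, 0.305, -0.001], [-0.0, -0.003, -1.0]]
force: [0.2, -0.0, -0.1]
gripper_width: 0.004
gripper_force: 0.0
```

```bash
python3 -c "
from h import *
p=kp(139.5,.04);go(*p,.12,49.5);print(readout.read_state()['position'])"
```

```text
shift [-0.0025  0.0047 -0.0103] turn [-0.0007  0.0005  0.3237] yaw now 107.8 t 8.8667
[0.62927217 0.12066339 0.11690353]
```

>>> send_rows(
  moves=[
    [0,[0,0.005,0],[0,0,0.3237]],
    [0,[0,0.005,0],[0,0,0.3237]],
    [0,[0,0.005,0],[0,0,0.3237]],
    [0,[0,0.005,0],[0,0,0.3237]],
    [0,[0,0.005,0],[0,0,0.3237]],
    [0,[0,0.005,0],[0,0,0.3237]],
    [0,[0,0.005,0],[0,0,0.3237]],
    [0,[0,0.005,0],[0,0,0.3237]],
  ],
)

```text
clock: 9.53
position: [0.6307, 0.1206, 0.1171]
ee_rot: [[0.637, 0.771, -0.002], [0.771, -0.637, -0.001], [-0.002, -0.001, -1.0]]
force: [0.0, -0.3, -0.7]
gripper_width: 0.008
gripper_force: 0.0
```

```bash
python3 -c "
from h import *
p=kp(139.5,.04);go(*p,.032,49.5);print(readout.read_state()['position'])
snap('wrist','w4.png')"
```

```text
shift [0.0004 0.0013 0.2837] turn [-0.0003  0.0008  0.0051] yaw now 50.4 t 9.5333
[0.63065261 0.12064406 0.11712449]
```

View pics/w4.png

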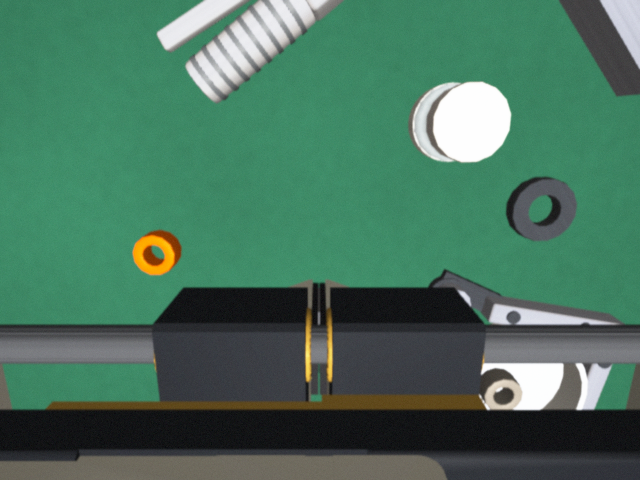

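The wrist view shows the fingers clear of the jar (470,120), gauge (542,210) and orange ring (157,253). I descend behind the pin.

>>> send_rows(
  moves=[
    [0,[0,0,0.1],[0,0,0.005]],
    [0,[0,0,0.2],[0,0,0.005]],
    [0,[0,0,0.27],[0,0,0.005]],
    [0,[0,0,0.284],[0,0,0.005]],
    [0,[0,0,0.284],[0,0,0.005]],
  ],
)

```text
clock: 10.0
position: [0.6296, 0.1206, 0.0314]
ee_rot: [[0.643, 0.766, -0.005], [0.766, -0.643, -0.001], [-0.004, -0.003, -1.0]]
force: [0.6, 0.7, -0.1]
gripper_width: 0.007
gripper_force: 0.0
```

```bash
cat >> h.py <<'E'
def rows(ths,d):
    for t in ths: print(t,end=' ');go(*kp(t,d),.032,t-90)
E
python3 -c "
from h import *
print(readout.read_state()['position'])
rows([139.5],.025);rows([139.5,143,147,151,155,159,163],.0155)"
```

```text
[0.62961708 0.120561   0.03138998]
139.5 shift [-0.0479  0.0031 -0.0019] turn [-0.0008  0.0013  0.0028] yaw now 50.0 t 10.0
139.5 shift [-0.0795  0.0028 -0.0017] turn [-0.0008  0.0013  0.0028] yaw now 50.0 t 10.0
143 shift [-0.0979  0.0001 -0.0016] turn [-0.0008  0.0012 -0.0166] yaw now 50.0 t 10.0
147 shift [-0.1191 -0.0017 -0.0016] turn [-0.0009  0.0012 -0.0388] yaw now 50.0 t 10.0
151 shift [-0.1404 -0.002  -0.0015] turn [-0.0009  0.0012 -0.0611] yaw now 50.0 t 10.0
155 shift [-0.1616 -0.0008 -0.0014] turn [-0.001   0.0012 -0.0833] yaw now 50.0 t 10.0
159 shift [-0.1826  0.0019 -0.0013] turn [-0.001   0.0011 -0.1055] yaw now 50.0 t 10.0
163 shift [-0.2035  0.006  -0.0012] turn [-0.0011  0.0011 -0.1277] yaw now 50.0 t 10.0
```

>>> send_rows(
  moves=[
    [0,[-0.048,0.003,0],[0,0,0]],
    [0,[-0.08,0.003,0],[0,0,0.003]],
    [0,[-0.098,0,0],[0,0,-0.017]],
    [0,[-0.119,-0.002,0],[0,0,-0.039]],
    [0,[-0.14,-0.002,0],[0,0,-0.061]],
    [0,[-0.162,-0.001,0],[0,0,-0.083]],
    [0,[-0.183,0.002,0],[0,0,-0.1055]],
    [0,[-0.2035,0.006,0],[0,0,-0.128]],
  ],
)

```text
clock: 10.67
position: [0.5937, 0.073, 0.0353]
ee_rot: [[0.29, 0.957, 0.002], [0.957, -0.29, 0.0], [0.001, 0.002, -1.0]]
force: [-0.1, 1.4, -0.5]
gripper_width: 0.004
gripper_force: 0.5
```

```bash
cat >> h.py <<'E'
def pin():
    for n in('scene','side'):
        q=cloud(snap(n)).reshape(-1,3);d=np.hypot(*(q[:,:2]-H).T)
        m=q[(abs(d-.09)<.012)&(q[:,2]>.043)&(q[:,2]<.052)&(q[:,0]<.64)]
        if len(m): c=np.median(m,0);print(n,'pin?',c.round(4),len(m),np.degrees(np.arctan2(*(c[:2]-H)[::-1]))%360)
E
python3 -c "
from h import *
st=readout.read_state();print(st['position'],st['force']);pin()
rows([167,171,175,179,183,187,191,195],.0155)"
```

```text
[0.59372655 0.07304007 0.03533641] [-0.0656377   1.38132175 -0.5339301 ]
side pin? [0.5999 0.0803 0.0478] 34 146.35267472308314
167 shift [-0.0197 -0.0096  0.0101] turn [ 0.0004  0.0001 -0.0227] yaw now 72.9 t 10.7667
171 shift [-0.0409 -0.0109  0.0102] turn [ 0.0004  0.0002 -0.0449] yaw now 72.9 t 10.7667
175 shift [-0.0622 -0.0108  0.0102] turn [ 0.0004  0.0002 -0.0671] yaw now 72.9 t 10.7667
179 shift [-0.0833 -0.0092  0.0102] turn [ 0.0004  0.0002 -0.0893] yaw now 72.9 t 10.7667
183 shift [-0.1044 -0.0062  0.0102] turn [ 0.0004  0.0002 -0.1116] yaw now 72.9 t 10.7667
187 shift [-0.1251 -0.0016  0.0102] turn [ 0.0004  0.0002 -0.1338] yaw now 72.9 t 10.7667
191 shift [-0.1455  0.0043  0.0102] turn [ 0.0004  0.0002 -0.156 ] yaw now 72.9 t 10.7667
195 shift [-0.1655  0.0117  0.0102] turn [ 0.0004  0.0002 -0.1782] yaw now 72.9 t 10.7667
```

>>> send_rows(
  moves=[
    [0,[-0.02,-0.01,0.01],[0,0,-0.023]],
    [0,[-0.041,-0.011,0.01],[0,0,-0.045]],
    [0,[-0.062,-0.011,0.01],[0,0,-0.067]],
    [0,[-0.083,-0.009,0.01],[0,0,-0.089]],
    [0,[-0.104,-0.006,0.01],[0,0,-0.112]],
    [0,[-0.125,-0.002,0.01],[0,0,-0.134]],
    [0,[-0.1455,0.004,0.01],[0,0,-0.156]],
    [0,[-0.1655,0.012,0.01],[0,0,-0.178]],
  ],
)

```text
clock: 11.43
position: [0.5825, 0.0247, 0.0317]
ee_rot: [[-0.259, 0.966, 0.001], [0.966, 0.259, -0.0], [-0.0, 0.001, -1.0]]
force: [-0.4, 1.1, -0.1]
gripper_width: 0.008
gripper_force: 0.5
```

```bash
python3 -c "
from h import *
st=readout.read_state();print(st['position'],st['force'])
s=snap('scene');cv2.imwrite('pics/c5.png',cv2.resize(s['img'][200:350,240:440,::-1],(800,600),interpolation=cv2.INTER_CUBIC))
rows([199,203,207,211,215,218,221,224,227,229],.0155)"
```

```text
[0.58249268 0.02468539 0.03170594] [-0.42745927  1.14193652 -0.11569424]
199 shift [-0.0189 -0.0038 -0.0017] turn [ 0.0001  0.0005 -0.0211] yaw now 105.2 t 11.4833
203 shift [-0.0401 -0.0052 -0.0017] turn [ 0.      0.0005 -0.0433] yaw now 105.2 t 11.4833
207 shift [-0.0613 -0.0052 -0.0016] turn [ 0.      0.0005 -0.0656] yaw now 105.2 t 11.4833
211 shift [-0.0825 -0.0037 -0.0016] turn [ 0.      0.0005 -0.0878] yaw now 105.2 t 11.4833
215 shift [-0.1036 -0.0008 -0.0016] turn [-0.      0.0005 -0.11  ] yaw now 105.2 t 11.4833
218 shift [-0.1192  0.0024 -0.0015] turn [-0.      0.0005 -0.1267] yaw now 105.2 t 11.4833
221 shift [-0.1346  0.0064 -0.0015] turn [-0.      0.0005 -0.1433] yaw now 105.2 t 11.4833
224 shift [-0.1498  0.0112 -0.0015] turn [-1.0e-04  5.0e-04 -1.6e-01] yaw now 105.2 t 11.4833
227 shift [-0.1647  0.0168 -0.0015] turn [-1.000e-04  5.000e-04 -1.767e-01] yaw now 105.2 t 11.4833
229 shift [-0.1745  0.021  -0.0015] turn [-1.000e-04  5.000e-04 -1.878e-01] yaw now 105.2 t 11.4833
```

View pics/c5.png

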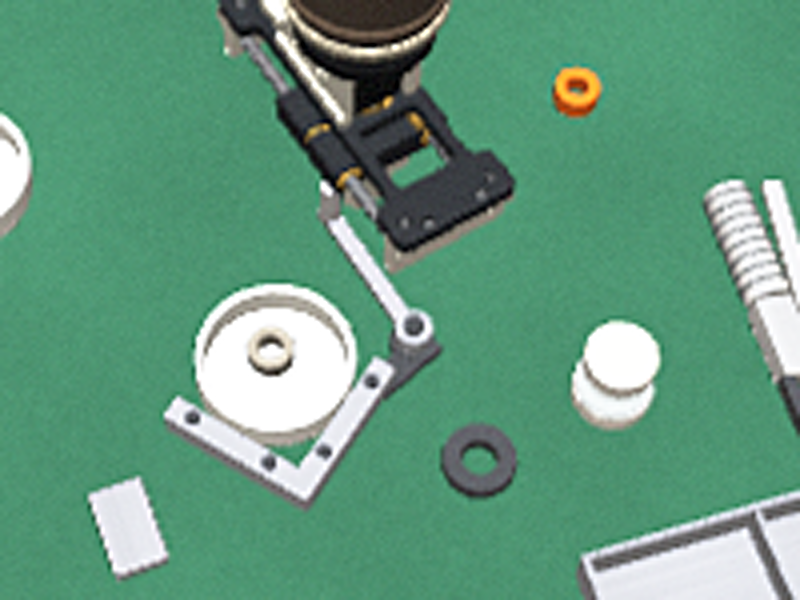

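The keeper is swinging well: its pin at (327,190) is in front of the fingers and the dish is unchanged. I continue.

>>> send_rows(
  moves=[
    [0,[-0.019,-0.004,0],[0,0,-0.021]],
    [0,[-0.04,-0.005,0],[0,0,-0.043]],
    [0,[-0.061,-0.005,0],[0,0,-0.0655]],
    [0,[-0.0825,-0.004,0],[0,0,-0.088]],
    [0,[-0.1036,-0.001,0],[0,0,-0.11]],
    [0,[-0.119,0.002,0],[0,0,-0.127]],
    [0,[-0.1346,0.006,0],[0,0,-0.143]],
    [0,[-0.1498,0.011,0],[0,0,-0.16]],
  ],
)

```text
clock: 12.15
position: [0.5974, -0.018, 0.0315]
ee_rot: [[-0.69, 0.723, 0.0], [0.723, 0.69, -0.0], [-0.001, 0.0, -1.0]]
force: [-1.4, -0.4, -0.4]
gripper_width: 0.006
gripper_force: 0.4
```

```bash
python3 -c "
from h import *
st=readout.read_state();print(st['position'],st['force'])
rows([226,227,228,229,230,231,232],.0155)"
```

```text
[ 0.59735101 -0.01797743  0.03146445] [-1.37029933 -0.35547669 -0.40516812]
226 shift [-0.0161 -0.0048 -0.0018] turn [-0.      0.0002 -0.013 ] yaw now 133.7 t 12.15
227 shift [-0.0214 -0.0055 -0.0018] turn [-0.      0.0002 -0.0185] yaw now 133.7 t 12.15
228 shift [-0.0266 -0.006  -0.0018] turn [-0.      0.0002 -0.0241] yaw now 133.7 t 12.15
229 shift [-0.0319 -0.0065 -0.0018] turn [-0.      0.0002 -0.0297] yaw now 133.7 t 12.15
230 shift [-0.0372 -0.0069 -0.0018] turn [-0.      0.0002 -0.0352] yaw now 133.7 t 12.15
231 shift [-0.0425 -0.0071 -0.0018] turn [-0.      0.0002 -0.0408] yaw now 133.7 t 12.15
232 shift [-0.0479 -0.0073 -0.0018] turn [-0.      0.0002 -0.0463] yaw now 133.7 t 12.15
```

>>> send_rows(
  moves=[
    [0,[-0.01,-0.003,0],[0,0,-0.01]],
    [0,[-0.016,-0.005,0],[0,0,-0.013]],
    [0,[-0.021,-0.0055,0],[0,0,-0.0185]],
    [0,[-0.024,-0.006,0],[0,0,-0.021]],
    [0,[-0.027,-0.006,0],[0,0,-0.024]],
  ],
)

```text
clock: 12.57
position: [0.6014, -0.0248, 0.0311]
ee_rot: [[-0.744, 0.668, 0.0], [0.668, 0.744, -0.0], [-0.0, 0.0, -1.0]]
force: [-1.0, 0.7, 0.8]
gripper_width: 0.002
gripper_force: 0.3
```

>>> send_rows(
  moves=[
    [0,[-0.003,0,0],[0,0,-0.003]],
    [0,[-0.006,0,0],[0,0,-0.006]],
    [0,[-0.006,0,0],[0,0,-0.006]],
  ],
)

```text
clock: 12.82
position: [0.6026, -0.0261, 0.0309]
ee_rot: [[-0.757, 0.654, -0.0], [0.654, 0.757, -0.0], [0.0, -0.0, -1.0]]
force: [-0.4, 0.7, 0.1]
gripper_width: 0.005
gripper_force: 0.4
```

Now at about 229°, with no stop force yet. I keep going in small steps.

>>> send_rows(
  moves=[
    [0,[-0.003,0,0],[0,0,-0.003]],
    [0,[-0.006,0,0],[0,0,-0.006]],
    [0,[-0.006,0,0],[0,0,-0.006]],
  ],
)

```text
clock: 13.07
position: [0.6038, -0.0273, 0.0308]
ee_rot: [[-0.769, 0.639, -0.001], [0.639, 0.769, 0.0], [0.001, -0.0, -1.0]]
force: [-2.3, 0.3, 0.8]
gripper_width: 0.006
gripper_force: 1.0
```

>>> send_rows(
  moves=[
    [0,[-0.003,0,0],[0,0,-0.003]],
    [0,[-0.006,0,0],[0,0,-0.006]],
    [0,[-0.006,0,0],[0,0,-0.006]],
  ],
)

```text
clock: 13.32
position: [0.604, -0.0279, 0.0307]
ee_rot: [[-0.782, 0.624, -0.003], [0.624, 0.782, 0.0], [0.002, -0.001, -1.0]]
force: [-7.0, 1.8, 4.4]
gripper_width: 0.003
gripper_force: 3.3
```

The force rose sharply to 7 N, so the keeper is against the dish. I back away and lift.

>>> send_rows(
  moves=[
    [0,[0.02,0,0],[0,0,0]],
    [0,[0.06,0,0],[0,0,0]],
    [0,[0.12,0,0],[0,0,0]],
    [0,[0.15,0,-0.1],[0,0,0]],
    [0,[0.18,0,-0.2],[0,0,0]],
    [0,[0.28,0,-0.32],[0,0,0]],
    [0,[0.4,0,-0.4],[0,0,0]],
    [0,[0.5,0,-0.45],[0,0,0]],
  ],
)

```text
clock: 13.98
position: [0.4881, 0.0664, 0.1678]
ee_rot: [[-0.78, 0.626, 0.003], [0.626, 0.78, 0.0], [-0.002, 0.002, -1.0]]
force: [1.2, 0.9, 0.5]
gripper_width: 0.004
gripper_force: 0.0
```

```bash
python3 -c "
from h import *
st=readout.read_state();print(st['position'],st['force'])
for n in('scene','side'):
    s=snap(n); dish(s,(.669,-.05))
    b=(200,350,240,440) if n=='scene' else (150,300,220,420)
    cv2.imwrite('pics/f_%s.png'%n,cv2.resize(s['img'][b[0]:b[1],b[2]:b[3],::-1],(800,600),interpolation=cv2.INTER_CUBIC))
pin()"
```

```text
[0.48807732 0.06639393 0.1678454 ] [1.17689963 0.94022866 0.4608532 ]
dish [ 0.6695 -0.0515] r 0.0428 224 stop frame mm -4.3 -0.0
dish [ 0.6701 -0.0505] r 0.0426 216 stop frame mm -3.8 1.1
scene pin? [ 0.6154 -0.0379  0.0477] 23 230.15519099738933
side pin? [ 0.6145 -0.0379  0.0478] 30 229.69687955878183
```

View pics/f_scene.png

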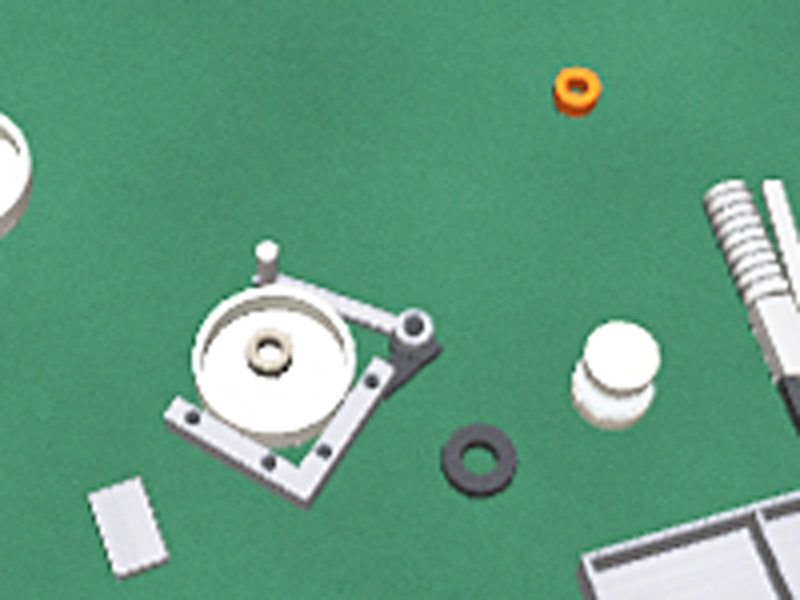

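View pics/f_side.png

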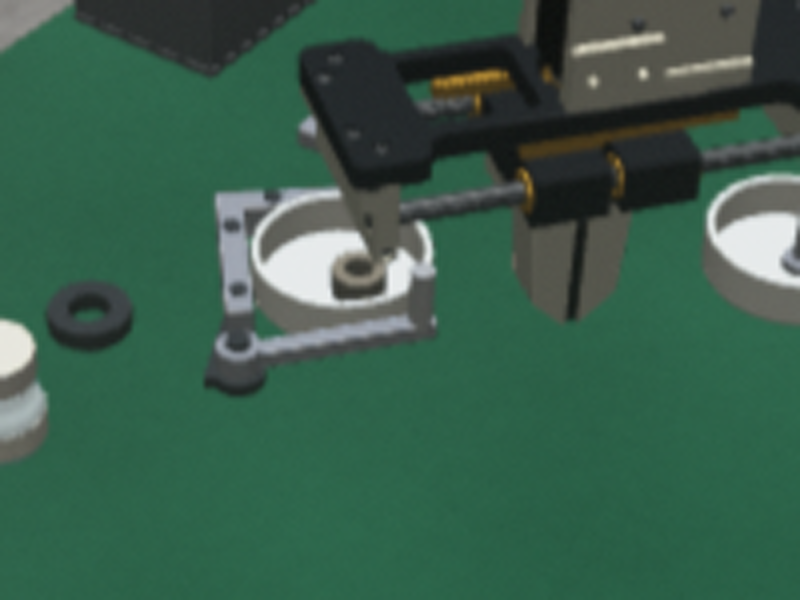

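The final views show the dish seated in the corner at (275,365) with the keeper arm and pin resting against it. The collar is inside, and the other things are where they were. I hand in.

```bash
python3 -c "
from bench import r
print(r.job_done())"
```

```text
the job is handed in; nothing more can be done
None
```

I pushed the collar dish into the corner stop and swung the keeper round until it rested on the dish; the final pictures show the collar still in its dish and nothing nearby disturbed. The job was handed in at about 14 s, and no verdict came back.

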